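Turn the worn bar of the bench glass scorer end for end

TASK

The black point of the double-ended bar in the bench glass scorer is worn out. Release the red rocker, get the bar out (pushing the knob at the back drives it forward), turn it end for end, push it fully home with the fresh gold point facing out and lock it again with the rocker. Leave the bottles, vials and other things around it standing where they are.

Things in the scene. Friction and masses are not known exactly. Their poses are not given: they have to be found in the camera images.
- scorer: Bench glass scorer, bolted down: grey block (84 x 32 mm, top at z = 54 mm) with steel cover on a green base 96 x 68 x 10 mm. Origin on the table under the block. x runs along the level bar channel from its open mouth (x = -38 mm) to the closed back (x = 46 mm); channel axis at y = 0, z = 39 mm; z up. The rocker lies along the top.
- scorer_mouth (a point): Centre of the channel mouth, axes as the scorer's. Channel 16 mm wide, 13.5 mm high, its roof and sides flared at the mouth (8 mm further out), with a stop 76 mm inside. Before the mouth a tongue 8 mm wide and 8 mm thick, its top 6 mm below the axis, carries the bar for 22 mm, then slopes down for 7 mm; nothing else is under the bar there.
- bar_center (a point): Centre of the scoring bar, 0.11 kg: steel shank 88 long, 14 wide, 12 mm high, a blunt 11 mm cone at each end. x points to the gold point, z up. Its sides are plain; a notch across the top near each end (16 mm long, 5 mm deep) takes the rocker's nose, so keep the top up. Home, against the stop, the centre is at x = -17 mm of the scorer. It starts home, black point out.
- fresh_point (a point): Tip of the bar's fresh, gold-coloured point, 55 mm from its centre; axes as the bar's. A bar that is fully home has its outer point 34 mm in front of the mouth.
- worn_point (a point): Tip of the bar's worn, black point, 55 mm from its centre; axes as the bar's.
- rocker (a joint): Red see-saw rocker on top of the block, on a level pin across the channel at x = -14, z = 60 mm of the scorer. 0 rad = locked: the steel nose under its rear arm (x = 12 mm) stands in the notch in the bar's top; 0.30 rad = released; the nose is clear from 0.2 rad. It stays where it is left (2 to 3 N at a pad moves it) and closes fully only when the bar is within about 3 mm of home.
- release_pad (a point): Middle of the top of the black pad on the rocker's front arm, towards the mouth; pad 15 x 16 mm. Locked, it stands 74 mm above the table; press it down about 6 mm, to the end of its travel, to release the bar.
- lock_pad (a point): Middle of the top of the black pad on the rocker's rear arm, above the nose; pad 16 x 16 mm. Released, it stands about 80 mm above the table; press it down to 68 mm to lock the bar.
- ejector (a joint): Knock-out rod behind the bar, in line with it: 0 = rest, grows to 0.044 m as the knob is pushed towards the mouth and drives the bar 44 mm out. About 2 N of friction, no spring; the bar pushes it back as it is pushed home.
- ejector_knob (a point): Centre of the outer (rear) face of the rod's black round knob, 28 mm diameter, 13 mm thick, 39 mm above the table. Push it along the scorer's -x. Axes as the scorer's.
- amber_bottle: Bystander: brown glass reagent bottle, 52 mm diameter, 109 mm tall, black cap, loose. Origin at the centre of its underside, z up.
- rubber_bulb: Bystander: red rubber pipette bulb standing upright, 53 mm diameter, 78 mm tall, loose. Origin at the centre of its underside, z up.
- conical_flask: Bystander: small conical glass flask with pink contents, 51 mm diameter at its foot, 83 mm tall, loose. Origin at the centre of its underside, z up.
- vial_blue: Bystander: sample vial with a blue cap, 27 mm diameter, 60 mm tall, loose. Origin at the centre of its underside, z up.
- vial_white: Bystander: sample vial with a white cap, 27 mm diameter, 60 mm tall, loose. Origin at the centre of its underside, z up.
- bench_timer: Bystander: white bench timer lying flat, 66 x 63 x 18 mm, loose. Origin at the centre of its underside, z up.
- kettle_foot (a point): Bystander, fixed: middle of the foot of the big cream kettle, 195 mm diameter, 135 mm tall without its handle, at the back of the table. Nearer the robot stands a fixed grey drawer unit, 150 mm tall, reaching to x = 0.40 and y = -0.165 to 0.075 m (world); A burette stand 0.63 m tall stands at x = 0.31, y = 0.235, and cartons 0.53 m tall beyond x = 0.47 from y = -0.25 to -0.54; keep the arm clear of all.

How it is judged:
By the outcome, as a careful person would: the job done as asked, in the order asked, and still so for the second after the job is handed in, with the robot touching nothing.
It also fails if it takes over 70 s, if anything falls off the work surface, if the arm or the gripper's body presses on something with over 40 N, if the wrist force passes 120 N, or if a joint passes its speed limit or range.

ROBOT

A 6-joint arm with a two-finger parallel gripper is mounted at the origin on the work surface; the furniture and walls round the work are solid. World frame = base frame: x ahead of the robot, y to its left, z up, the work surface at z = 0. Lengths are in m, angles in rad, forces in N, time in s.
With the tool pointing down it reaches from about 0.325 to 0.9 m from the base axis. Payload 6.1 kg.
Tool frame: the origin (TCP) lies at the very end of the fingers, on their centre line; the grasp point (between the pads) lies 19 mm behind it; z points along the fingers, y is the line along which they close (so a half turn about z gives the same grasp; the last joint's range is limited). The gripper opens to 87 mm and grips with 3 to 60 N. Pads are 19 mm wide; open, the fingers measure 117 mm over their backs; the gripper's body (75 mm by 190 mm) begins 51 mm behind the grasp point.
Start: joints at [-1.318, 0.22, 1.526, -0, 1.395, -0.126], TCP at [0.231, -0.581, 0.223] pointing down, gripper open.
Joint ranges: [-2.98, 2.98], [-0.91, 2.08], [0.09, 2.57], [-1.24, 4.39], [0.2, 2.65], [-2.68, 2.68]. Speed limits (rad/s): [2.57, 2.57, 3.01, 3.14, 3.14, 3.14].

INTERFACE

Orientations are given as a rotation vector (axis times angle).
In Python, from rig import manip gives the robot as it stands.
- The arm moves only by the tool arm_command, never from a script. Its argument "targets" is a list of rows, each an object of numbers: "x", "y", "z": the shift along the tool's x, y, z in mm; "roll": the turn about the tool's z in rad. In form: [{"x": .., "y": .., "z": .., "roll": ..}, ...]. A call has 1 to 5 rows; each row shifts and turns the commanded pose from where the row before left it, along the tool's axes as they then stand; what a row does not reach is not made up. A row lasts 1/8 s, in which the tool goes at most 62.5 mm and 10.7 degrees, less where a joint would pass 70% of its speed; a pose out of reach is approached as far as the arm can. A call is refused whole if a number of a shift passes 62.5 or a number of a turn 0.188, either way. A call with a gripper value outside its range is refused whole. "grip" is the opening, from 0 (shut) to 1 (fully open), set as the call begins (left out, the last holds). The fingers move at their own pace and stop on an object; "newtons" is the grip in N (left out, the last holds). Time passes only in rows, so rows that do not move let the fingers close. It gives the time, the measured TCP pose, the force, the opening and the grip force at its end, in the units of the state.
- manip.get_state(): the state, without advancing time (a new reading comes with each control period).
- manip.read_camera(name): name is "scene" or "top"; returns a dict with "image" (480x640x3 uint8, blue, green, red), "depth" (480x640 float32, m along the optical axis (not along the pixel's ray), 0 where there is no reading), "fx", "fy", "cx", "cy" (pixels), "dist_coeffs" ([k1, k2, p1, p2, k3] as OpenCV has them; the pictures are not rectified), "eye" and "orientation" of the camera in the world. Camera axes: x right, y down, z forward; pixel columns grow to the right and rows downward; lengths in m; the calibration is good to about 2 mm. A picture is of the moment at which its call begins.
- manip.close_job(): hands the job in; it is judged then, once.
The state is a dict: "time_s": time; "q": joint angles; "joint_velocities": joint speeds; "joint_torque": joint torques, N m; "position": TCP position; "tool_rot": TCP orientation; "ft_force": force on the tool from outside, world axes, zero at the start; "torque": the same for the moment, N m; "grip_width": opening from 0.0 (shut) to 1.0 (fully open); "grip_force": force on a finger pad.
Only numpy, scipy, OpenCV 4.12 (cv2) and the standard library are available. Lean on these libraries where they do the work, as an engineer would, in place of code of your own. Each camera call takes 0.05 s, during which the arm holds its last target. There are 200 camera calls.

## Working session

There is one attempt and no reset: what is moved stays moved. The work goes in short steps, Python scripts to look and compute and a tool call to move; the robot and the scene stay as the last step left them, time stands still between calls to the robot, and variables do not carry over. Pictures are saved under pics/ and viewed, at most 13 in all, crops included, and the job is handed in when it is done.

Besides the shell and the picture viewer there is one more tool, called as a command line: name --argument value ..., lists and objects as JSON in quotes. arm_command: Moves the arm, as the interface text tells. Its arguments: {"type":"object","properties":{"targets":{"type":"array"},"grip":{"type":"number"},"newtons":{"type":"number"}},"required":["targets"]}

```bash
mkdir -p pics; cat > h.py <<'E'
import numpy as np, cv2
from rig import manip
from scipy.spatial.transform import Rotation as R
def cam(n,save=None):
    c=manip.read_camera(n)
    if save: cv2.imwrite('pics/'+save,c['image'])
    return c
def rot(o):
    o=np.array(o,float)
    if o.shape==(3,3): return o
    return R.from_rotvec(o).as_matrix() if o.size==3 else R.from_quat(o).as_matrix()
def K(c): return np.array([[c['fx'],0,c['cx']],[0,c['fy'],c['cy']],[0,0,1.]])
def ray(c,u,v):
    p=cv2.undistortPoints(np.array([[[u,v]]],float),K(c),np.array(c['dist_coeffs'],float))[0,0]
    return rot(c['orientation'])@np.array([p[0],p[1],1.])
def onz(c,u,v,z):
    d=ray(c,u,v); e=np.array(c['eye']); return e+d*(z-e[2])/d[2]
def dep(c,u,v):
    return np.array(c['eye'])+ray(c,u,v)*c['depth'][int(v),int(u)]
def cloud(c):
    v,u=np.mgrid[:480,:640]
    p=cv2.undistortPoints(np.stack([u,v],-1).reshape(-1,1,2).astype(float),K(c),np.array(c['dist_coeffs'],float)).reshape(480,640,2)
    d=np.dstack([p,np.ones((480,640))])*c['depth'][...,None]
    return d@rot(c['orientation']).T+np.array(c['eye'])
E
python3 - <<'E'
from h import *
np.set_printoptions(precision=4,suppress=True)
for n in('scene','top'):
    c=cam(n,n+'1.png'); print(n,c['eye'],c['orientation'],c['fx'],c['dist_coeffs'])
s=manip.get_state(); print(s)
E
```

```text
scene [0.0688 0.7131 0.8952] [-1.0108  2.4686 -1.0333] 614.7115628461113 [0.0611 0.     0.     0.     0.    ]
top [0.5428 0.1081 1.0914] [-2.2075  2.1727 -0.0919] 490.8668042133656 [-0.0014  0.      0.      0.      0.    ]
{'time_s': 0.1, 'q': array([-1.3181,  0.2212,  1.5275, -0.    ,  1.3947, -0.1261]), 'joint_velocities': array([-0.0008, -0.0004, -0.0025, -0.0014, -0.0017,  0.0017]), 'joint_torque': array([ -0.0003, -49.5943, -38.8519,   0.07  ,   0.0515,  -0.    ]), 'position': array([ 0.231 , -0.5801,  0.2215]), 'tool_rot': array([-3.0837, -0.5911,  0.0002]), 'ft_force': array([ 0.5992,  0.5249, -0.5769]), 'torque': array([-0.0145, -0.0271,  0.0372]), 'grip_force': 0.0, 'grip_width': 0.999453915119612}
```

View pics/scene1.png

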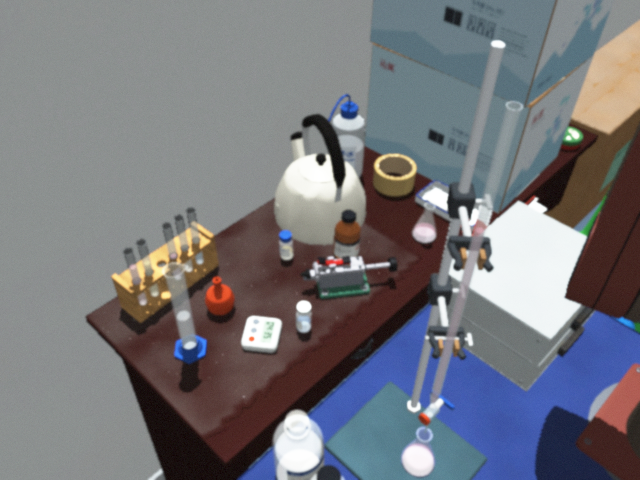

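View pics/top1.png

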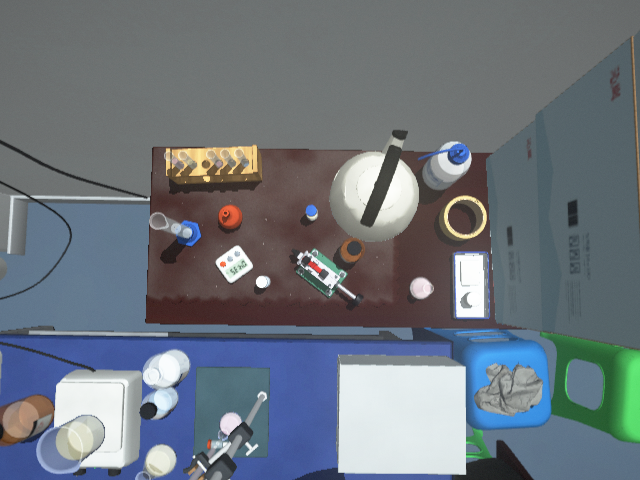

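Top view: scorer at about (322,272), black knob at (357,299), mouth side at (297,257); bottle at (350,251), kettle (375,195), vials at (311,212) and (262,283), drawer unit (400,415). Now closer crops and measures.

```bash
python3 - <<'E'
from h import *
np.set_printoptions(precision=4,suppress=True)
t=cam('top'); s=cam('scene')
a=cv2.resize(t['image'][235:315,280:376],None,fx=6,fy=6,interpolation=cv2.INTER_CUBIC)
b=cv2.resize(s['image'][235:305,290:405],None,fx=5,fy=5,interpolation=cv2.INTER_CUBIC)
W=max(a.shape[1],b.shape[1])
cv2.imwrite('pics/crop_top.png',a); cv2.imwrite('pics/crop_scene.png',b)
P=cloud(t)
for n,u,v in [('knob',357,299),('mouth',297,257),('mid',322,272),('bottle',350,251),('vialb',311,212),('vialw',262,283),('timer',234,264),('bulb',230,216),('flask',421,288),('kettle',375,195),('drawer',400,415)]:
    print(n,P[v,u])
# green base mask
hsv=cv2.cvtColor(t['image'],cv2.COLOR_BGR2HSV)
m=(hsv[...,0]>60)&(hsv[...,0]<95)&(hsv[...,1]>70)
m[:,:280]=0;m[:,380:]=0;m[:235]=0;m[315:]=0
v,u=np.nonzero(m); print(len(v))
r=cv2.minAreaRect(np.stack([u,v],-1).astype(np.float32)); bx=cv2.boxPoints(r)
for p in bx: print(p,onz(t,*p,0.010))
print(np.mean([onz(t,*p,0.010) for p in bx],0))
# block/rod heights
sel=(P[...,2]>0.03)&(P[...,2]<0.1)
sel[:,:285]=0;sel[:,380:]=0;sel[:240]=0;sel[312:]=0
print(sel.sum())
E
```

```text
knob [0.5201 0.035  0.0531]
mouth [0.6075 0.1638 0.0404]
mid [0.5752 0.1096 0.0715]
bottle [0.6171 0.0541 0.1095]
vialb [0.7023 0.135  0.0601]
vialw [0.5506 0.2346 0.0627]
timer [0.5913 0.3019 0.0193]
bulb [0.6907 0.3058 0.0608]
flask [ 0.5453 -0.0992  0.058 ]
kettle [0.7077 0.0179 0.2341]
drawer [ 0.3064 -0.0414  0.1511]
382
[294.9664 271.3376] [0.5777 0.1692 0.01  ]
[313.7037 247.0893] [0.6319 0.129  0.01  ]
[347.7141 273.37  ] [0.5751 0.053  0.01  ]
[328.9767 297.6183] [0.5212 0.0935 0.01  ]
[0.5765 0.1112 0.01  ]
1219
```

View pics/crop_top.png

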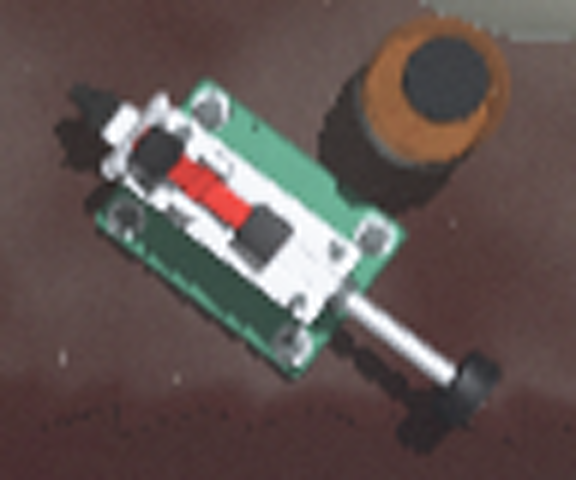

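View pics/crop_scene.png

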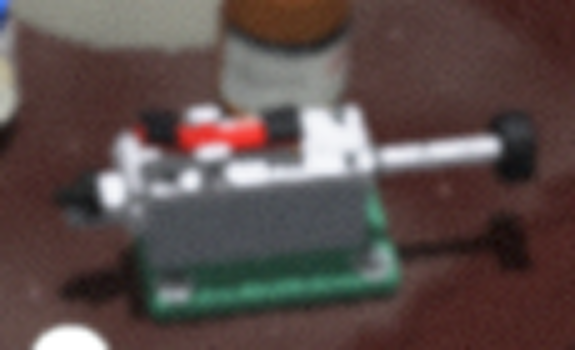

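Top crop: release pad at crop (157,153), lock pad (263,238), knob (475,388), black point about (85,100), red rocker between, bottle on the upper right. Scene crop confirms it: worn point out left, knob right.

```bash
python3 - <<'E'
from h import *
np.set_printoptions(precision=4,suppress=True)
t=cam('top');P=cloud(t);im=t['image'].max(2)
def blob(u0,u1,v0,v1,z0,z1,plane):
    m=np.zeros((480,640),bool); m[v0:v1,u0:u1]=1
    m&=(im<90)&(P[...,2]>z0)&(P[...,2]<z1)
    v,u=np.nonzero(m); q=onz(t,u.mean(),v.mean(),plane); print(len(u),u.mean(),v.mean(),q,'depthmean',P[m].mean(0)); return q
r=blob(300,312,254,267,.06,.09,.074); l=blob(317,331,268,282,.055,.09,.068)
k=blob(350,366,290,308,.025,.07,.045)
for a,b in((r,l),(l,k),(r,k)):
    d=a-b; print(np.degrees(np.arctan2(d[1],d[0])),np.linalg.norm(d[:2]))
# base axis
A=np.array([[.5777,.1692],[.6319,.129],[.5751,.053],[.5212,.0935]])
d=(A[0]+A[1]-A[2]-A[3]); print(np.degrees(np.arctan2(d[1],d[0])))
# cover top points: z .05-.066
m=(P[...,2]>.048)&(P[...,2]<.064);m[:,:290]=0;m[:,350:]=0;m[:245]=0;m[300:]=0; m&=(im>150)
v,u=np.nonzero(m);Q=P[m][:,:2];print(len(u),cv2.minAreaRect((Q*1000).astype(np.float32)),Q.mean(0))
E
```

```text
50 305.76 260.04 [0.5994 0.1437 0.074 ] depthmean [0.5995 0.1437 0.0736]
26 322.0769230769231 274.4230769230769 [0.5703 0.1094 0.068 ] depthmean [0.5703 0.1094 0.0688]
79 357.126582278481 299.9493670886076 [0.5179 0.0341 0.045 ] depthmean [0.518  0.0344 0.0489]
49.68858147834472 0.045015499715453614
55.169671793715956 0.09172380868916295
53.36589109775881 0.1366011753479553
53.24509320121651
403 ((579.0894165039062, 115.56830596923828), (97.11146545410156, 32.10698699951172), 54.047698974609375) [0.5766 0.1113]
```

```bash
cat >> h.py <<'E'
TH=np.radians(53.3); n=np.array([np.cos(TH),np.sin(TH)]); O=np.array([.5789,.1144]); yv=np.array([n[1],-n[0]])
def sc(p): d=np.asarray(p)[...,:2]-O; return np.stack([-(d@n),d@yv],-1)
def wd(x,y): return O-x*n+y*yv
E
python3 - <<'E'
from h import *
np.set_printoptions(precision=4,suppress=True)
Q=[]
for c in('top','scene'):
    c=cam(c);P=cloud(c);m=(c['depth']>0)&(P[...,2]>.085)&(P[...,0]>.45)&(P[...,0]<.95)&(abs(P[...,1])<.45);Q.append(P[m])
Q=np.vstack(Q)
for lo,hi in((.085,.1),(.1,.12),(.12,.14),(.14,.18),(.18,.3)):
    q=Q[(Q[:,2]>lo)&(Q[:,2]<hi)];k=q[(q[:,0]>.58)&(q[:,1]<.13)&(q[:,1]>-.12)]
    print(lo,len(k),'world min/max',k.min(0)[:2],k.max(0)[:2])
def body(x,y,yaw,zb):  # yaw deg of tool x in world
    c=wd(x,y);a=np.radians(yaw);tx=np.array([np.cos(a),np.sin(a)]);ty=np.array([tx[1],-tx[0]])
    q=Q[Q[:,2]>zb-.005];d=q[:,:2]-c
    ex=np.maximum(abs(d@tx)-.0375,0);ey=np.maximum(abs(d@ty)-.095,0);r=np.hypot(ex,ey);i=r.argmin();return r[i],q[i]
for nm,a in(('grip',(-.057,0,53.3,.09)),('grip2',(-.063,0,53.3,.09)),('rel53',(-.034,0,53.3,.138)),('rel22',(-.034,0,21.7,.138)),('rel-20',(-.034,0,-20,.138)),('lock53',(.012,0,53.3,.132)),('lock22',(.012,0,21.7,.132)),('lock0',(.012,0,0,.132)),('lock-37',(.012,0,-36.7,.132)),('flip',(-.15,0,53,.2))): print(nm,*body(*a))
for x in(-.034,.012,-.057,-.15): print(x,wd(x,0))
for nm,p in dict(bottle=(.6171,.0541),vb=(.7023,.135),vw=(.5506,.2346),timer=(.5913,.3019),bulb=(.6907,.3058)).items(): print(nm,sc(p))
E
```

```text
0.085 2172 world min/max [ 0.6056 -0.12  ] [0.8647 0.1295]
0.1 4750 world min/max [ 0.6092 -0.1198] [0.8658 0.1295]
0.12 3684 world min/max [ 0.6665 -0.12  ] [0.8662 0.13  ]
0.14 2759 world min/max [ 0.6594 -0.1199] [0.8654 0.13  ]
0.18 10860 world min/max [ 0.661 -0.12 ] [0.8654 0.13  ]
grip 0.02431593981606433 [0.677  0.0512 0.0879]
grip2 0.024695530007931343 [0.6912 0.0648 0.0928]
rel53 0.020393769920370695 [0.6655 0.0387 0.1677]
rel22 0.025166047490616808 [0.6655 0.0387 0.1677]
rel-20 0.05650701151350559 [0.6607 0.0357 0.1711]
lock53 0.01760243803467644 [0.6607 0.0357 0.1711]
lock22 0.018960406645947697 [0.6604 0.0274 0.1641]
lock0 0.05016867096298414 [0.6594 0.0214 0.1635]
lock-37 0.07510243803467645 [0.6607 0.0357 0.1711]
flip 0.07553462878274125 [0.6494 0.3892 0.2082]
-0.034 [0.5992 0.1417]
0.012 [0.5717 0.1048]
-0.057 [0.613  0.1601]
-0.15 [0.6685 0.2347]
bottle [0.0255 0.0667]
vb [-0.0903  0.0866]
vw [-0.0795 -0.0945]
timer [-0.1577 -0.1021]
bulb [-0.2203 -0.0247]
```

arm_command --targets '[{"x":31,"y":-45,"z":-5},{"x":31,"y":-45,"z":-5},{"x":31,"y":-45,"z":-5},{"x":31,"y":-45,"z":-5}]' --grip 0 --newtons 20

```text
invalid input at $.targets[0]: expected keys x, y, z, roll
```

arm_command --targets '[{"x":31,"y":-45,"z":-5},{"x":31,"y":-45,"z":-5},{"x":31,"y":-45,"z":-5},{"x":31,"y":-45,"z":-5},{"x":0}]'

```text
invalid input at $.targets[0]: expected keys x, y, z, roll
```

arm_command --targets '[{"x":31,"y":-45,"z":-5,"roll":0},{"x":31,"y":-45,"z":-5,"roll":0},{"x":31,"y":-45,"z":-5,"roll":0},{"x":31,"y":-45,"z":-5,"roll":0}]' --grip 0 --newtons 20

```text
time_s: 0.85
position: [0.28, -0.3659, 0.2427]
tool_rot: [3.085, 0.591, 0.001]
ft_force: [1.7, 0.2, 1.5]
grip_width: 0.629
grip_force: 0.0
```

arm_command --targets '[{"x":31,"y":-45,"z":-5,"roll":0},{"x":31,"y":-45,"z":-5,"roll":0},{"x":31,"y":-45,"z":-5,"roll":0},{"x":31,"y":-45,"z":-5,"roll":0},{"x":0,"y":0,"z":0,"roll":0}]'

```text
time_s: 1.48
position: [0.3293, -0.1518, 0.2633]
tool_rot: [3.082, 0.601, 0.003]
ft_force: [-0.4, -0.2, -0.4]
grip_width: 0.064
grip_force: 0.0
```

arm_command --targets '[{"x":51,"y":-24.5,"z":0,"roll":0},{"x":51,"y":-24.5,"z":0,"roll":0},{"x":51,"y":-24.5,"z":0,"roll":0},{"x":51,"y":-24.5,"z":0,"roll":0},{"x":51,"y":-24.5,"z":0,"roll":0}]'

```text
time_s: 2.1
position: [0.5216, 0.0539, 0.2623]
tool_rot: [3.085, 0.59, 0.0]
ft_force: [-0.1, -0.0, -0.1]
grip_width: 0.002
grip_force: 0.0
```

arm_command --targets '[{"x":51,"y":-24.5,"z":20,"roll":0},{"x":51,"y":-24.5,"z":20,"roll":0},{"x":0,"y":0,"z":40,"roll":-0.18},{"x":0,"y":0,"z":40,"roll":-0.18},{"x":0,"y":0,"z":0,"roll":-0.18}]'

```text
time_s: 2.72
position: [0.5939, 0.1353, 0.1369]
tool_rot: [-2.81, -1.399, 0.014]
ft_force: [0.3, -0.6, -0.1]
grip_width: 0.006
grip_force: 0.0
```

arm_command --targets '[{"x":0,"y":0,"z":0,"roll":0}]'

```text
time_s: 2.85
position: [0.5968, 0.1356, 0.1414]
tool_rot: [-2.818, -1.389, 0.002]
ft_force: [0.2, 0.0, 1.0]
grip_width: 0.003
grip_force: 0.0
```

```bash
cat >> h.py <<'E'
def rep(x=None,y=None,z=None,yaw=53.3):
    s=manip.get_state();p=s['position'];Rm=R.from_rotvec(s['tool_rot']).as_matrix()
    print('sc',np.round(sc(p)*1000,1),'z',round(p[2]*1000,1),'yaw',np.degrees(np.arctan2(Rm[1,0],Rm[0,0])).round(2),'tilt',np.round(Rm[:,2],4),'q',s['q'].round(2),'F',s['ft_force'].round(1),'t',s['time_s'])
    if x is not None:
        t=np.r_[wd(x/1e3,y/1e3),z/1e3]; print('shift',np.round(Rm.T@(t-p)*1000,1),'roll',-np.radians((yaw-np.degrees(np.arctan2(Rm[1,0],Rm[0,0]))+180)%360-180).round(4))
E
python3 - <<'E'
from h import *
rep(-35,0,80)
t=cam('top');s=cam('scene')
a=cv2.resize(t['image'][235:315,280:376],None,fx=6,fy=6,interpolation=cv2.INTER_CUBIC)
b=cv2.resize(s['image'][215:305,290:405],None,fx=5,fy=5,interpolation=cv2.INTER_CUBIC)
cv2.imwrite('pics/press.png',b)
E
```

```text
sc [-27.7   1.7] z 141.4 yaw 52.49 tilt [-1.4e-03 -4.0e-04 -1.0e+00] q [ 0.09  0.26  1.64 -0.    1.25  0.75] F [0.2 0.  1. ] t 2.85
shift [ 7.3 -1.8 61.4] roll -0.0141
```

View pics/press.png

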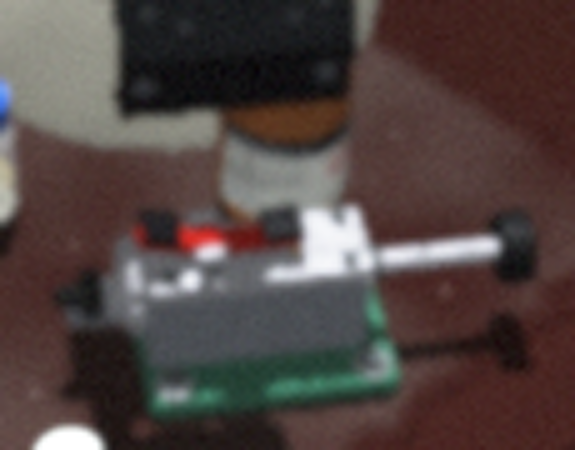

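```bash
python3 - <<'E'
from h import *
c=cam('scene');Rc=rot(c['orientation'])
def proj(p):
    return cv2.projectPoints(np.array([Rc.T@(np.array(p)-c['eye'])]),np.zeros(3),np.zeros(3),K(c),np.array(c['dist_coeffs'],float))[0].ravel()
p=manip.get_state()['position'];
for dz in(0,.07): 
    q=proj(p+[0,0,dz]);print(q,(q-[290,215])*5)
for x,z in((-35,.074),(12,.068)):
    q=proj(np.r_[wd(x/1e3,0),z]);print(q,(q-[290,215])*5)
c['image'];cv2.imwrite('pics/full2.png',cv2.resize(c['image'][60:300,220:480],None,fx=3,fy=3))
E
```

```text
[325.96099346 231.73373532] [179.80496729  83.6686766 ]
[326.84837188 201.77025234] [184.24185942 -66.14873829]
[321.93240558 259.94170064] [159.66202788 224.70850318]
[346.85426915 259.47559467] [284.27134577 222.37797336]
```

View pics/full2.png

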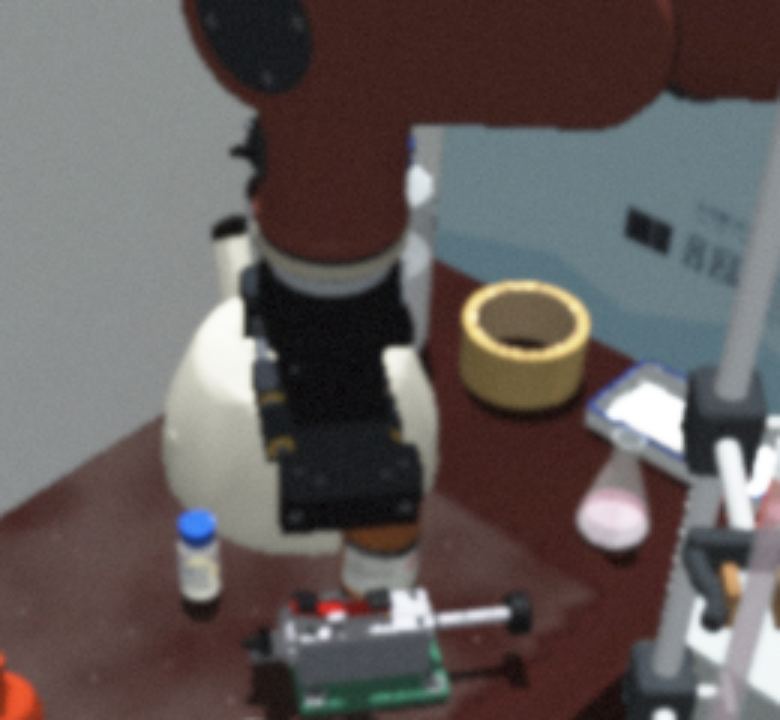

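Scene crop: gripper body end hides the fingers; my projected pads (160,225) and (284,222) land on the seen pads at (158,225), (283,222). The fit is good; press.

arm_command --targets '[{"x":7.5,"y":-1.8,"z":20,"roll":-0.014},{"x":0,"y":0,"z":30,"roll":0},{"x":0,"y":0,"z":14,"roll":0},{"x":0,"y":0,"z":0,"roll":0}]'

```text
time_s: 3.5
position: [0.5988, 0.1441, 0.0769]
tool_rot: [-2.805, -1.412, 0.004]
ft_force: [-0.1, -0.1, -0.7]
grip_width: 0.01
grip_force: 0.0
```

```bash
python3 -c "
from h import *
rep(-35,0,68)"
```

```text
sc [-35.7  -1.7] z 76.9 yaw 53.44 tilt [-2.6e-03 -2.0e-04 -1.0e+00] q [0.11 0.34 1.67 0.   1.14 0.75] F [-0.1 -0.1 -0.7] t 3.5
shift [-0.7  1.8  8.9] roll 0.0025
```

arm_command --targets '[{"x":0,"y":1.5,"z":4,"roll":0},{"x":0,"y":0,"z":3,"roll":0},{"x":0,"y":0,"z":3,"roll":0},{"x":0,"y":0,"z":0,"roll":0}]'

```text
time_s: 4.0
position: [0.6016, 0.1431, 0.0691]
tool_rot: [2.805, 1.412, 0.002]
ft_force: [1.8, 0.7, 2.8]
grip_width: 0.008
grip_force: 1.3
```

arm_command --targets '[{"x":0,"y":0,"z":2,"roll":0},{"x":0,"y":0,"z":1,"roll":0},{"x":0,"y":0,"z":0,"roll":0}]'

```text
time_s: 4.38
position: [0.6018, 0.1432, 0.0681]
tool_rot: [2.805, 1.413, 0.002]
ft_force: [-3.8, 1.2, 15.8]
grip_width: 0.004
grip_force: 7.7
```

arm_command --targets '[{"x":0,"y":0,"z":-20,"roll":0},{"x":0,"y":0,"z":-20,"roll":0},{"x":20,"y":0,"z":0,"roll":0},{"x":0,"y":0,"z":0,"roll":0}]' --grip 0.5

```text
time_s: 4.88
position: [0.6136, 0.1596, 0.1067]
tool_rot: [2.805, 1.414, 0.002]
ft_force: [0.2, 0.6, -0.8]
grip_width: 0.373
grip_force: 0.0
```

```bash
python3 -c "
from h import *
rep(-57,0,21)
c=cam('top');P=cloud(c);a=cv2.resize(c['image'][235:315,280:376],None,fx=6,fy=6,interpolation=cv2.INTER_CUBIC);cv2.imwrite('pics/pre.png',a)
c=cam('scene');P=cloud(c);
m=(c['image'].max(2)<90)
for u,v in ((346,259),(322,260)): 
  print(np.round([P[vv,uu] for vv in range(v-4,v+3,2) for uu in (u-1,u+1)],3)[:,2])
"
```

```text
sc [-57.    0.8] z 106.7 yaw 53.49 tilt [ 1.4e-03  1.0e-04 -1.0e+00] q [ 0.13  0.34  1.6  -0.    1.19  0.77] F [ 0.2  0.6 -0.8] t 4.875
shift [-0.1 -0.9 85.7] roll 0.0034
[0.08  0.077 0.081 0.079 0.076 0.075 0.067 0.062]
[ 0.002 -0.     0.002  0.002  0.069  0.07   0.068  0.073]
```

Lock pad reads 80 mm: released. Descend on the bar.

arm_command --targets '[{"x":-0.3,"y":-0.5,"z":30,"roll":0},{"x":0,"y":0,"z":30,"roll":0},{"x":0,"y":0,"z":15,"roll":0},{"x":0,"y":0,"z":10,"roll":0},{"x":0,"y":0,"z":0,"roll":0}]'

```text
time_s: 5.6
position: [0.6121, 0.159, 0.0202]
tool_rot: [-2.806, -1.412, 0.001]
ft_force: [-0.6, -0.1, -0.6]
grip_width: 0.502
grip_force: 0.0
```

arm_command --targets '[{"x":0,"y":0,"z":0,"roll":0},{"x":0,"y":0,"z":0,"roll":0},{"x":0,"y":0,"z":0,"roll":0},{"x":0,"y":0,"z":0,"roll":0}]' --grip 0 --newtons 20

```text
time_s: 6.1
position: [0.6127, 0.1597, 0.0216]
tool_rot: [-2.806, -1.413, -0.002]
ft_force: [-2.8, 2.7, 5.8]
grip_width: 0.385
grip_force: 20.0
```

33 mm opening: the pads caught the mouth cheeks (block is 32 mm wide). Open, shift out 5 mm, try again.

arm_command --targets '[{"x":0,"y":0,"z":0,"roll":0},{"x":0,"y":0,"z":0,"roll":0},{"x":5,"y":0,"z":0,"roll":0},{"x":0,"y":0,"z":0,"roll":0}]' --grip 0.5

```text
time_s: 6.6
position: [0.6156, 0.1633, 0.0204]
tool_rot: [2.806, 1.413, 0.0]
ft_force: [-1.2, 0.3, 0.1]
grip_width: 0.496
grip_force: 0.0
```

arm_command --targets '[{"x":0,"y":0,"z":0,"roll":0},{"x":0,"y":0,"z":0,"roll":0},{"x":0,"y":0,"z":0,"roll":0},{"x":0,"y":0,"z":0,"roll":0}]' --grip 0

```text
time_s: 7.1
position: [0.6165, 0.1645, 0.0211]
tool_rot: [-2.806, -1.412, -0.006]
ft_force: [1.7, 5.6, -1.1]
grip_width: 0.156
grip_force: 22.0
```

```bash
python3 -c "
from h import *
rep(-57,0,21)
"
```

```text
sc [-62.7   0.2] z 21.1 yaw 53.43 tilt [ 0.003   0.0023 -1.    ] q [0.14 0.46 1.63 0.   1.05 0.77] F [ 1.7  5.6 -1.1] t 7.1
shift [-5.7 -0.2  0.1] roll 0.0023
```

13.6 mm: the shank is held. Pull out 44 mm.

arm_command --targets '[{"x":8,"y":0,"z":0,"roll":0},{"x":12,"y":0,"z":0,"roll":0},{"x":12,"y":0,"z":0,"roll":0},{"x":12,"y":0,"z":0,"roll":0},{"x":0,"y":0,"z":0,"roll":0}]' --newtons 40

```text
time_s: 7.72
position: [0.6423, 0.1999, 0.0205]
tool_rot: [-2.805, -1.414, -0.002]
ft_force: [0.2, 0.5, 1.1]
grip_width: 0.15
grip_force: 40.0
```

```bash
python3 -c "
from h import *
rep(-57,0,21)
c=cam('scene');cv2.imwrite('pics/pull.png',cv2.resize(c['image'][200:310,260:410],None,fx=5,fy=5,interpolation=cv2.INTER_CUBIC))
"
```

```text
sc [-106.5   -0.2] z 20.5 yaw 53.5 tilt [ 1.2e-03  9.0e-04 -1.0e+00] q [0.18 0.53 1.53 0.   1.08 0.82] F [0.2 0.5 1.1] t 7.725
shift [-49.5   0.1  -0.6] roll 0.0035
```

View pics/pull.png

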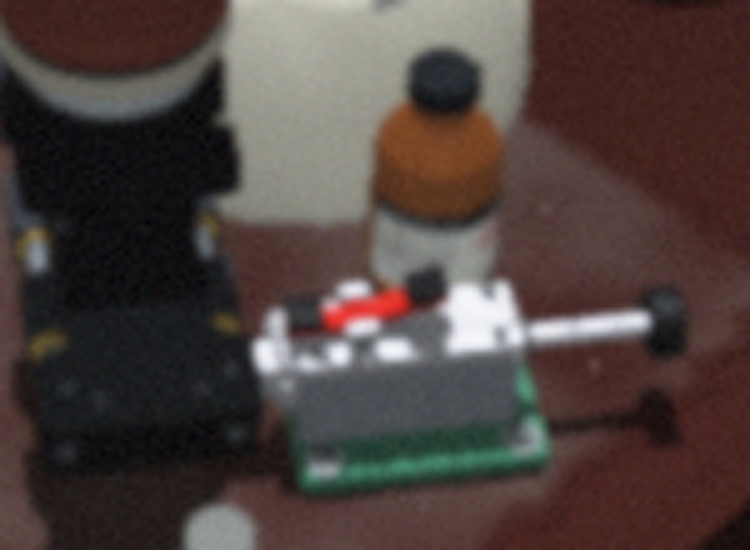

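Scene: shank visible drawn out at the mouth, (265,355) in the crop; rocker tilted to released. Regrip at the bar's middle.

arm_command --targets '[{"x":0,"y":0,"z":0,"roll":0},{"x":0,"y":0,"z":0,"roll":0},{"x":-14,"y":0,"z":0,"roll":0},{"x":-14,"y":0,"z":0,"roll":0},{"x":-14,"y":0,"z":0,"roll":0}]' --grip 0.4 --newtons 20

```text
time_s: 8.4
position: [0.6156, 0.1636, 0.0205]
tool_rot: [-2.806, -1.412, 0.001]
ft_force: [-0.2, -0.4, 0.9]
grip_width: 0.394
grip_force: 0.0
```

arm_command --targets '[{"x":0,"y":0,"z":0,"roll":0},{"x":0,"y":0,"z":0,"roll":0},{"x":0,"y":0,"z":0,"roll":0},{"x":0,"y":0,"z":0,"roll":0}]' --grip 0

```text
time_s: 8.9
position: [0.6169, 0.1651, 0.0207]
tool_rot: [2.806, 1.413, 0.001]
ft_force: [0.1, -0.2, -0.0]
grip_width: 0.155
grip_force: 20.0
```

```bash
python3 -c "
from h import *
rep(-125,0,21)
"
```

```text
sc [-63.3   0.2] z 20.7 yaw 53.47 tilt [ 5.e-04  0.e+00 -1.e+00] q [ 0.14  0.46  1.63 -0.    1.05  0.78] F [ 0.1 -0.2 -0. ] t 8.9
shift [61.7  0.  -0.2] roll 0.0029
```

arm_command --targets '[{"x":14,"y":0,"z":0,"roll":0},{"x":14,"y":0,"z":0,"roll":0},{"x":14,"y":0,"z":0,"roll":0},{"x":14,"y":0,"z":0,"roll":0},{"x":0,"y":0,"z":0,"roll":0}]' --newtons 40

```text
time_s: 9.52
position: [0.6504, 0.211, 0.0204]
tool_rot: [2.805, 1.414, 0.001]
ft_force: [-0.5, -0.3, -0.1]
grip_width: 0.151
grip_force: 40.0
```

arm_command --targets '[{"x":0,"y":0,"z":-25,"roll":0},{"x":0,"y":0,"z":-40,"roll":0},{"x":0,"y":0,"z":-40,"roll":0},{"x":0,"y":0,"z":-35,"roll":0},{"x":0,"y":0,"z":0,"roll":0}]'

```text
time_s: 10.15
position: [0.6523, 0.21, 0.165]
tool_rot: [2.804, 1.411, 0.011]
ft_force: [0.5, 0.2, -0.8]
grip_width: 0.15
grip_force: 40.0
```

arm_command --targets '[{"x":0,"y":0,"z":0,"roll":-0.18},{"x":0,"y":0,"z":0,"roll":-0.18},{"x":0,"y":0,"z":0,"roll":-0.18},{"x":0,"y":0,"z":0,"roll":-0.18},{"x":0,"y":0,"z":0,"roll":-0.18}]'

```text
time_s: 10.78
position: [0.6486, 0.2093, 0.1579]
tool_rot: [-1.904, -2.496, 0.004]
ft_force: [-0.1, 1.3, -1.2]
grip_width: 0.153
grip_force: 40.0
```

```bash
python3 -c "
from h import *
rep(-125,0,160,53.3-180)
c=cam('scene');cv2.imwrite('pics/flip.png',cv2.resize(c['image'][120:320,210:410],None,fx=3,fy=3,interpolation=cv2.INTER_CUBIC))
"
```

```text
sc [-117.7   -0.8] z 157.9 yaw 105.34 tilt [-3.5e-03 -8.0e-04 -1.0e+00] q [ 0.2   0.4   1.42 -0.    1.32 -0.07] F [-0.1  1.3 -1.2] t 10.775
shift [ 3.8  6.2 -2.1] roll -2.2333
```

View pics/flip.png

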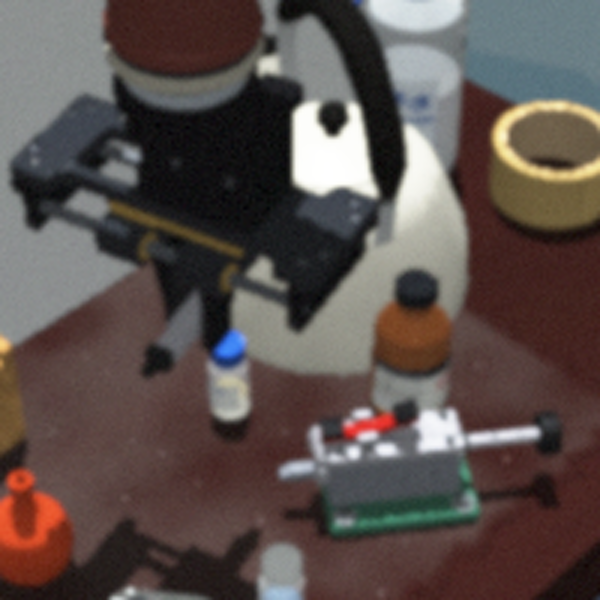

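The bar is held level with the black point at crop (155,360), the empty tongue shows at (295,468), everything else stands. Finish the turn.

arm_command --targets '[{"x":0,"y":0,"z":0,"roll":-0.186},{"x":0,"y":0,"z":0,"roll":-0.186},{"x":0,"y":0,"z":0,"roll":-0.186},{"x":0,"y":0,"z":0,"roll":-0.186},{"x":0,"y":0,"z":0,"roll":-0.186}]'

```text
time_s: 11.45
position: [0.6489, 0.2094, 0.1585]
tool_rot: [-0.586, -3.084, 0.002]
ft_force: [-0.1, -0.8, -1.5]
grip_width: 0.155
grip_force: 40.0
```

arm_command --targets '[{"x":0,"y":0,"z":0,"roll":-0.186},{"x":0,"y":0,"z":0,"roll":-0.186},{"x":0,"y":0,"z":0,"roll":-0.186},{"x":0,"y":0,"z":0,"roll":-0.186},{"x":0,"y":0,"z":0,"roll":-0.186}]'

```text
time_s: 12.08
position: [0.6488, 0.2094, 0.1584]
tool_rot: [0.859, -3.019, -0.0]
ft_force: [-0.1, -0.2, -1.3]
grip_width: 0.154
grip_force: 40.0
```

arm_command --targets '[{"x":0,"y":0,"z":0,"roll":-0.186},{"x":0,"y":0,"z":0,"roll":-0.186},{"x":0,"y":0,"z":0,"roll":0},{"x":0,"y":0,"z":0,"roll":0}]'

```text
time_s: 12.58
position: [0.6494, 0.2096, 0.1596]
tool_rot: [1.392, -2.815, -0.001]
ft_force: [-0.4, -0.6, -0.9]
grip_width: 0.152
grip_force: 40.0
```

```bash
python3 -c "
from h import *
rep(-122,0.2,60,53.4-180)
"
```

```text
sc [-118.4   -0.4] z 159.6 yaw -127.38 tilt [-1.4e-03 -3.0e-04 -1.0e+00] q [ 0.2   0.4   1.42 -0.    1.32 -2.29] F [-0.4 -0.6 -0.9] t 12.575
shift [-3.7 -0.6 99.5] roll -0.0136
```

arm_command --targets '[{"x":-8,"y":-0.6,"z":20,"roll":-0.0136},{"x":0,"y":0,"z":45,"roll":0},{"x":0,"y":0,"z":45,"roll":0},{"x":0,"y":0,"z":20,"roll":0},{"x":0,"y":0,"z":0,"roll":0}]'

```text
time_s: 13.2
position: [0.6535, 0.2156, 0.0279]
tool_rot: [1.416, -2.8, -0.002]
ft_force: [-0.3, -0.5, -0.6]
grip_width: 0.155
grip_force: 40.0
```

```bash
python3 -c "
from h import *
rep(-64,0.2,21.2,53.47-180)
c=cam('top');cv2.imwrite('pics/ins.png',cv2.resize(c['image'][190:320,230:380],None,fx=5,fy=4,interpolation=cv2.INTER_CUBIC))
"
```

```text
sc [-125.7   -0.7] z 27.9 yaw -126.35 tilt [-4.4e-03 -9.0e-04 -1.0e+00] q [ 0.2   0.56  1.47  0.    1.12 -2.3 ] F [-0.3 -0.5 -0.6] t 13.2
shift [61.7 -0.5  6.9] roll 0.0031
```

arm_command --targets '[{"x":0,"y":-0.5,"z":6.5,"roll":0.003},{"x":0,"y":0,"z":0,"roll":0},{"x":10,"y":0,"z":0,"roll":0},{"x":10,"y":0,"z":0,"roll":0},{"x":0,"y":0,"z":0,"roll":0}]'

```text
time_s: 13.88
position: [0.6431, 0.1985, 0.0241]
tool_rot: [1.413, -2.806, -0.0]
ft_force: [1.2, 0.2, -2.1]
grip_width: 0.153
grip_force: 40.0
```

```bash
python3 -c "
from h import *
rep(-64,0.2,21.2,53.47-180)
"
```

```text
sc [-105.7    1.2] z 24.1 yaw -126.55 tilt [-5.e-04 -2.e-04 -1.e+00] q [ 0.18  0.53  1.52 -0.    1.09 -2.32] F [ 1.2  0.2 -2.1] t 13.875
shift [41.7  1.1  2.9] roll -0.0004
```

arm_command --targets '[{"x":0,"y":0.8,"z":2.5,"roll":0},{"x":0,"y":0,"z":0,"roll":0},{"x":0,"y":0,"z":0,"roll":0}]'

```text
time_s: 14.25
position: [0.6434, 0.1999, 0.0218]
tool_rot: [-1.414, 2.805, -0.001]
ft_force: [-0.3, -1.5, 2.5]
grip_width: 0.156
grip_force: 40.0
```

```bash
python3 -c "
from h import *
rep(-64,0.2,21.2,53.47-180)
for i in range(4): cam('top');rep()
"
```

```text
sc [-107.1    0.6] z 21.8 yaw -126.49 tilt [ 5.e-04 -2.e-04 -1.e+00] q [ 0.18  0.53  1.52 -0.    1.09 -2.32] F [-0.3 -1.5  2.5] t 14.25
shift [43.1  0.6  0.6] roll 0.0008
sc [-107.1    0.6] z 21.8 yaw -126.49 tilt [ 6.e-04 -1.e-04 -1.e+00] q [ 0.18  0.53  1.52 -0.    1.09 -2.32] F [-1.1 -1.2  0.8] t 14.3
sc [-107.1    0.6] z 21.8 yaw -126.48 tilt [ 6.e-04 -2.e-04 -1.e+00] q [ 0.18  0.53  1.52 -0.    1.09 -2.32] F [ 0.3 -0.5  1.5] t 14.35
sc [-107.1    0.6] z 21.8 yaw -126.49 tilt [ 6.e-04 -1.e-04 -1.e+00] q [ 0.18  0.53  1.52 -0.    1.09 -2.32] F [ 0.2 -1.3  1.1] t 14.4
sc [-107.1    0.6] z 21.8 yaw -126.49 tilt [ 6.e-04 -1.e-04 -1.e+00] q [ 0.18  0.53  1.52 -0.    1.09 -2.32] F [ 0.9 -0.6  1.7] t 14.45
```

arm_command --targets '[{"x":8,"y":0.4,"z":0.4,"roll":0},{"x":8,"y":0,"z":0,"roll":0},{"x":8,"y":0,"z":0,"roll":0},{"x":0,"y":0,"z":0,"roll":0}]'

```text
time_s: 14.95
position: [0.6277, 0.1798, 0.0212]
tool_rot: [1.413, -2.805, 0.0]
ft_force: [-0.8, -1.6, 2.4]
grip_width: 0.151
grip_force: 40.0
```

```bash
python3 -c "
from h import *
rep(-64,0.2,21.2,53.47-180)
"
```

```text
sc [-81.6   0.1] z 21.2 yaw -126.52 tilt [-1.e-03 -9.e-04 -1.e+00] q [ 0.16  0.49  1.58 -0.    1.07 -2.35] F [-0.8 -1.6  2.4] t 14.95
shift [17.6 -0.1  0. ] roll 0.0001
```

arm_command --targets '[{"x":8,"y":0,"z":0,"roll":0},{"x":8,"y":0,"z":0,"roll":0},{"x":1,"y":0,"z":0,"roll":0},{"x":0,"y":0,"z":0,"roll":0}]'

```text
time_s: 15.45
position: [0.6182, 0.1668, 0.0212]
tool_rot: [1.414, -2.805, 0.0]
ft_force: [0.4, 0.5, 3.4]
grip_width: 0.153
grip_force: 40.0
```

```bash
python3 -c "
from h import *
rep(-64,0.2,21.2,53.47-180)
c=cam('scene');cv2.imwrite('pics/ins2.png',cv2.resize(c['image'][200:310,260:410],None,fx=5,fy=5,interpolation=cv2.INTER_CUBIC))
"
```

```text
sc [-65.5   0.2] z 21.2 yaw -126.5 tilt [-3.e-04 -4.e-04 -1.e+00] q [ 0.14  0.47  1.62 -0.    1.06 -2.36] F [0.4 0.5 3.4] t 15.45
shift [ 1.5 -0.  -0. ] roll 0.0005
```

View pics/ins2.png

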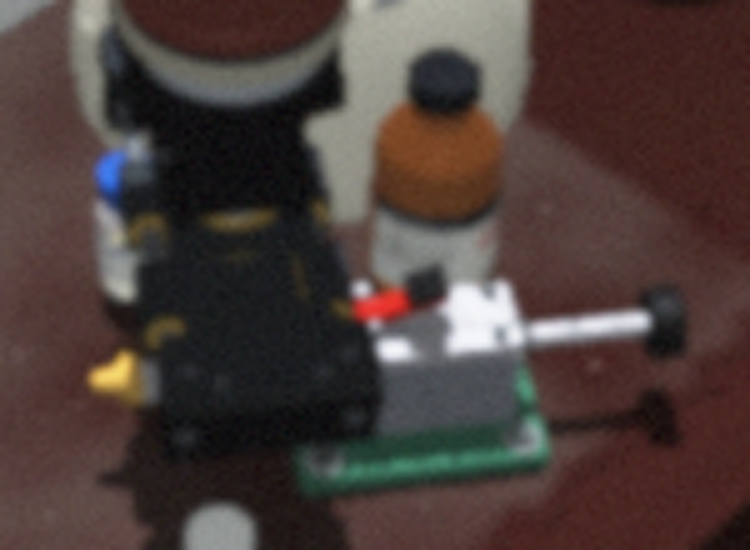

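The gold point faces out at crop (110,375), bar level in the mouth. Regrip 26 mm further out and push in.

arm_command --targets '[{"x":0,"y":0,"z":0,"roll":0},{"x":0,"y":0,"z":0,"roll":0},{"x":-13,"y":0,"z":0,"roll":0},{"x":-13,"y":0,"z":0,"roll":0},{"x":0,"y":0,"z":0,"roll":0}]' --grip 0.4 --newtons 20

```text
time_s: 16.12
position: [0.6346, 0.1893, 0.0213]
tool_rot: [-1.416, 2.804, -0.0]
ft_force: [0.1, 0.3, -0.9]
grip_width: 0.398
grip_force: 0.0
```

arm_command --targets '[{"x":0,"y":0,"z":0,"roll":0},{"x":0,"y":0,"z":0,"roll":0},{"x":0,"y":0,"z":0,"roll":0}]' --grip 0

```text
time_s: 16.5
position: [0.6336, 0.1878, 0.0211]
tool_rot: [1.414, -2.805, -0.0]
ft_force: [-0.6, 0.5, 0.8]
grip_width: 0.157
grip_force: 20.0
```

arm_command --targets '[{"x":8,"y":0,"z":0,"roll":0},{"x":8,"y":0,"z":0,"roll":0},{"x":8,"y":0,"z":0,"roll":0},{"x":3,"y":0,"z":0,"roll":0},{"x":0,"y":0,"z":0,"roll":0}]' --newtons 40

```text
time_s: 17.12
position: [0.6175, 0.1659, 0.0212]
tool_rot: [1.413, -2.805, 0.0]
ft_force: [-0.8, -0.5, 0.5]
grip_width: 0.155
grip_force: 40.0
```

```bash
python3 -c "
from h import *
rep(-64,0.2,21.2,53.47-180)
"
```

```text
sc [-64.3   0.2] z 21.2 yaw -126.52 tilt [-4.e-04 -3.e-04 -1.e+00] q [ 0.14  0.46  1.62 -0.    1.06 -2.36] F [-0.8 -0.5  0.5] t 17.125
shift [ 0.3 -0.  -0. ] roll 0.0002
```

arm_command --targets '[{"x":0,"y":0,"z":0,"roll":0},{"x":0,"y":0,"z":0,"roll":0},{"x":-16,"y":0,"z":0,"roll":0},{"x":-16,"y":0,"z":0,"roll":0},{"x":-16,"y":0,"z":0,"roll":0}]' --grip 0.4 --newtons 20

```text
time_s: 17.75
position: [0.6473, 0.2064, 0.0213]
tool_rot: [-1.414, 2.804, -0.0]
ft_force: [-0.2, -0.4, 0.4]
grip_width: 0.399
grip_force: 0.0
```

arm_command --targets '[{"x":0,"y":0,"z":0,"roll":0},{"x":0,"y":0,"z":0,"roll":0},{"x":0,"y":0,"z":0,"roll":0},{"x":0,"y":0,"z":0,"roll":0}]' --grip 0

```text
time_s: 18.25
position: [0.6461, 0.2046, 0.0212]
tool_rot: [1.413, -2.805, -0.0]
ft_force: [-0.2, -0.5, -0.1]
grip_width: 0.046
grip_force: 0.0
```

arm_command --targets '[{"x":6,"y":0,"z":0,"roll":0},{"x":6,"y":0,"z":0,"roll":0},{"x":6,"y":0,"z":0,"roll":0},{"x":0,"y":0,"z":0,"roll":0}]'

```text
time_s: 18.75
position: [0.6352, 0.1899, 0.0211]
tool_rot: [1.413, -2.805, -0.0]
ft_force: [-0.4, 1.2, -0.1]
grip_width: 0.003
grip_force: 0.0
```

```bash
python3 -c "
from h import *
rep(-82,0.2,21.2,53.47-180)
"
```

```text
sc [-94.2   0. ] z 21.1 yaw -126.53 tilt [-4.e-04 -2.e-04 -1.e+00] q [ 0.17  0.51  1.55 -0.    1.08 -2.33] F [-0.4  1.2 -0.1] t 18.75
shift [12.2 -0.1 -0.1] roll 0.0
```

Push on towards the stop.

arm_command --targets '[{"x":4,"y":0,"z":0,"roll":0},{"x":4,"y":0,"z":0,"roll":0},{"x":3,"y":0,"z":0,"roll":0},{"x":0,"y":0,"z":0,"roll":0}]'

```text
time_s: 19.25
position: [0.6307, 0.183, 0.0222]
tool_rot: [-1.412, 2.801, 0.001]
ft_force: [4.1, 6.0, 0.1]
grip_width: 0.006
grip_force: 3.4
```

```bash
python3 -c "
from h import *
rep(-82,0.2,21.2,53.47-180)
c=cam('top');cv2.imwrite('pics/push.png',cv2.resize(c['image'][235:315,280:376],None,fx=6,fy=6,interpolation=cv2.INTER_CUBIC))
"
```

```text
sc [-86.    0.6] z 22.2 yaw -126.51 tilt [ 0.0043  0.0026 -1.    ] q [ 0.16  0.49  1.58  0.    1.07 -2.34] F [4.1 6.  0.1] t 19.25
shift [4.  0.4 1. ] roll 0.0004
```

arm_command --targets '[{"x":1.5,"y":0,"z":0,"roll":0},{"x":1.5,"y":0,"z":0,"roll":0},{"x":0,"y":0,"z":0,"roll":0}]'

```text
time_s: 19.68
position: [0.6309, 0.1823, 0.0234]
tool_rot: [-1.41, 2.796, 0.001]
ft_force: [8.1, 10.6, 0.7]
grip_width: 0.004
grip_force: 6.7
```

```bash
python3 -c "
from h import *
rep(-82,0.2,21.2,53.47-180)
"
```

```text
sc [-85.5   1.1] z 23.4 yaw -126.5 tilt [ 0.0088  0.0051 -0.9999] q [ 0.16  0.49  1.58  0.    1.06 -2.35] F [ 8.1 10.6  0.7] t 19.675
shift [3.5 0.9 2.2] roll 0.0006
```

arm_command --targets '[{"x":-8,"y":0,"z":0,"roll":0},{"x":-4,"y":0,"z":-40,"roll":0},{"x":0,"y":0,"z":-50,"roll":0},{"x":0,"y":0,"z":0,"roll":0}]'

```text
time_s: 20.18
position: [0.6379, 0.1893, 0.1168]
tool_rot: [-1.41, 2.798, -0.005]
ft_force: [0.7, -0.3, 1.0]
grip_width: 0.009
grip_force: 0.0
```

arm_command --targets '[{"x":36,"y":0,"z":0,"roll":0},{"x":36,"y":0,"z":0,"roll":0},{"x":36,"y":0,"z":0,"roll":0},{"x":0,"y":0,"z":0,"roll":0},{"x":0,"y":0,"z":0,"roll":0}]'

```text
time_s: 20.8
position: [0.5701, 0.1021, 0.1106]
tool_rot: [1.413, -2.805, -0.001]
ft_force: [0.4, -0.4, 0.8]
grip_width: 0.003
grip_force: 0.0
```

```bash
python3 -c "
from h import *
np.set_printoptions(precision=4,suppress=True)
rep(12,0,84,53.3-180)
for nm in('scene','top'):
  c=cam(nm);h=cv2.cvtColor(c['image'],cv2.COLOR_BGR2HSV);m=(h[...,0]>14)&(h[...,0]<32)&(h[...,1]>110)&(h[...,2]>90)
  P=cloud(c)
  S=sc(P); m&=(abs(S[...,0]+.07)<.05)&(abs(S[...,1])<.04)
  v,u=np.nonzero(m);print(nm,len(u))
  if len(u):
    q=np.array([onz(c,a,b,.039) for a,b in zip(u,v)]);s=sc(q)*1000;print(s.min(0),s.max(0),s.mean(0))
  if nm=='scene': cv2.imwrite('pics/home.png',cv2.resize(c['image'][200:310,260:410],None,fx=5,fy=5,interpolation=cv2.INTER_CUBIC))
"
```

```text
sc [15.1  0.3] z 110.6 yaw -126.53 tilt [-0.0006  0.0002 -1.    ] q [ 0.04  0.22  1.75  0.    1.18 -2.46] F [ 0.4 -0.4  0.8] t 20.8
shift [-3.1  0.2 26.6] roll 0.003
scene 64
[-75.6467  -7.0926] [-57.0643  16.6331] [-65.5523   4.6624]
top 0
```

View pics/home.png

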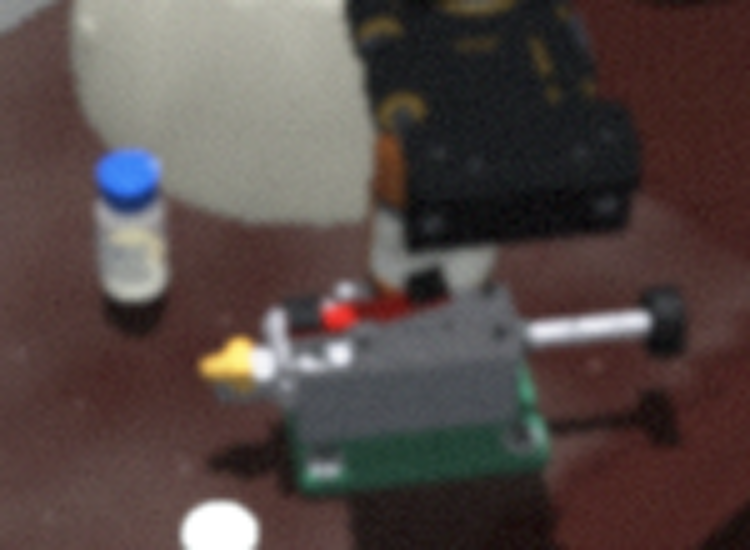

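The gold tip is about at (200,365), some 3 mm short of where the black one was; the tongue under it at (230,390) reaches about as far, so the fingers stopped on the tongue. Push again with the fingertips higher (z = 36).

arm_command --targets '[{"x":-40,"y":0,"z":0,"roll":0},{"x":-40,"y":0,"z":0,"roll":0},{"x":-36,"y":0,"z":30,"roll":0},{"x":0,"y":0,"z":40,"roll":0},{"x":0,"y":0,"z":0,"roll":0}]'

```text
time_s: 21.52
position: [0.6356, 0.1958, 0.0363]
tool_rot: [1.412, -2.797, -0.004]
ft_force: [0.0, 0.4, 1.3]
grip_width: 0.005
grip_force: 0.0
```

arm_command --targets '[{"x":0,"y":0,"z":0,"roll":0}]'

```text
time_s: 21.65
position: [0.6396, 0.1956, 0.042]
tool_rot: [-1.414, 2.805, -0.0]
ft_force: [-1.1, -0.1, 1.2]
grip_width: 0.008
grip_force: 0.0
```

```bash
python3 -c "
from h import *
rep(-86,0.2,36,53.47-180)
"
```

```text
sc [-101.4    0.2] z 42.0 yaw -126.48 tilt [ 6.e-04  1.e-04 -1.e+00] q [ 0.18  0.5   1.53 -0.    1.11 -2.33] F [-1.1 -0.1  1.2] t 21.65
shift [15.4  0.   6. ] roll 0.0009
```

arm_command --targets '[{"x":5,"y":0,"z":6.5,"roll":0},{"x":6,"y":0,"z":0,"roll":0},{"x":4,"y":0,"z":0,"roll":0},{"x":3,"y":0,"z":0,"roll":0},{"x":0,"y":0,"z":0,"roll":0}]'

```text
time_s: 22.28
position: [0.6307, 0.1827, 0.0365]
tool_rot: [-1.41, 2.799, 0.001]
ft_force: [4.7, 7.6, -0.8]
grip_width: 0.005
grip_force: 4.4
```

arm_command --targets '[{"x":1.5,"y":0,"z":0,"roll":0},{"x":1.5,"y":0,"z":0,"roll":0},{"x":0,"y":0,"z":0,"roll":0}]'

```text
time_s: 22.65
position: [0.6305, 0.1822, 0.0375]
tool_rot: [-1.408, 2.795, 0.002]
ft_force: [8.0, 13.4, -0.6]
grip_width: 0.005
grip_force: 7.6
```

```bash
python3 -c "
from h import *
rep(-82,0.2,36,53.47-180)
"
```

```text
sc [-85.2   0.8] z 37.5 yaw -126.52 tilt [ 0.0098  0.0067 -0.9999] q [ 0.16  0.47  1.58  0.01  1.08 -2.35] F [ 8.  13.4 -0.6] t 22.65
shift [3.2 0.7 1.4] roll 0.0002
```

```bash
python3 -c "
from h import *
c=cam('scene');Rc=rot(c['orientation'])
a=cv2.imread('pics/scene1.png');b=cv2.resize(cv2.imread('pics/home.png'),(150,110),interpolation=cv2.INTER_AREA)
B=a.copy();B[200:310,260:410]=b
X=np.arange(-84,-52,1.5)
for x in X:
  p=np.r_[wd(x/1e3,0),.039];q=cv2.projectPoints(np.array([Rc.T@(p-c['eye'])]),np.zeros(3),np.zeros(3),K(c),np.array(c['dist_coeffs'],float))[0].ravel().astype(np.float32)
  f=lambda I:cv2.getRectSubPix(I,(1,1),(float(q[0]),float(q[1]))).ravel()
  print(x,q.round(1),f(a),f(B))
"
```

```text
-84.0 [295.8 275.6] [41 43 72] [43 46 74]
-82.5 [296.6 275.5] [41 45 74] [42 45 74]
-81.0 [297.4 275.4] [42 45 75] [41 44 73]
-79.5 [298.2 275.3] [42 45 73] [41 46 73]
-78.0 [299.  275.3] [39 42 68] [41 51 80]
-76.5 [299.8 275.2] [37 42 61] [47 67 96]
-75.0 [300.6 275.1] [34 37 53] [ 53  84 115]
-73.5 [301.3 275. ] [33 33 45] [ 58 102 132]
-72.0 [302.1 274.9] [34 34 39] [ 64 118 148]
-70.5 [302.9 274.8] [36 38 38] [ 70 129 160]
-69.0 [303.7 274.7] [34 34 34] [ 72 135 166]
-67.5 [304.5 274.6] [31 32 32] [ 72 138 172]
-66.0 [305.3 274.6] [30 30 30] [ 73 144 178]
-64.5 [306.1 274.5] [31 31 30] [ 77 152 186]
-63.0 [306.9 274.4] [33 32 32] [ 78 158 194]
-61.5 [307.7 274.3] [35 35 35] [ 82 163 200]
-60.0 [308.5 274.2] [57 55 53] [ 96 170 205]
-58.5 [309.3 274.1] [100  95  93] [125 181 210]
-57.0 [310.1 274. ] [161 154 152] [169 202 218]
-55.5 [310.8 273.9] [214 206 203] [211 222 228]
-54.0 [311.6 273.9] [236 231 229] [232 232 234]
-52.5 [312.4 273.8] [242 238 236] [236 233 232]
```

Tip and cone/shank edges of the gold end coincide with those of the black end at the start (half level at -75.0 vs -75.3; edge -57.3 both): the bar is home. Now lock.

arm_command --targets '[{"x":-8,"y":0,"z":0,"roll":0},{"x":-6,"y":0,"z":-35,"roll":0},{"x":0,"y":0,"z":-40,"roll":0},{"x":0,"y":0,"z":0,"roll":0}]'

```text
time_s: 23.2
position: [0.6379, 0.1899, 0.1145]
tool_rot: [-1.411, 2.799, -0.004]
ft_force: [-0.2, 0.8, -0.4]
grip_width: 0.004
grip_force: 0.0
```

arm_command --targets '[{"x":36,"y":0,"z":0,"roll":0},{"x":36,"y":0,"z":0,"roll":0},{"x":34,"y":0,"z":0,"roll":0},{"x":0,"y":0,"z":0,"roll":0},{"x":0,"y":0,"z":0,"roll":0}]'

```text
time_s: 23.82
position: [0.5721, 0.1045, 0.1094]
tool_rot: [-1.413, 2.806, 0.0]
ft_force: [-0.4, 0.7, -0.7]
grip_width: 0.008
grip_force: 0.0
```

```bash
python3 -c "
from h import *
rep(11,0,82,53.47-180)
"
```

```text
sc [12.   0.4] z 109.4 yaw -126.53 tilt [-1.e-04  2.e-04 -1.e+00] q [ 0.05  0.22  1.74  0.    1.17 -2.46] F [-0.4  0.7 -0.7] t 23.825
shift [-1.   0.4 27.4] roll -0.0
```

arm_command --targets '[{"x":-1,"y":0.3,"z":25,"roll":0},{"x":0,"y":0,"z":4,"roll":0},{"x":0,"y":0,"z":4,"roll":0},{"x":0,"y":0,"z":4,"roll":0},{"x":0,"y":0,"z":3,"roll":0}]'

```text
time_s: 24.45
position: [0.5728, 0.1054, 0.0701]
tool_rot: [-1.414, 2.804, -0.001]
ft_force: [-0.1, -0.4, 3.1]
grip_width: 0.005
grip_force: 1.0
```

arm_command --targets '[{"x":0,"y":0,"z":1.5,"roll":0},{"x":0,"y":0,"z":0,"roll":0},{"x":0,"y":0,"z":0,"roll":0}]'

```text
time_s: 24.82
position: [0.5726, 0.1054, 0.0684]
tool_rot: [-1.414, 2.805, -0.0]
ft_force: [0.1, -2.0, 1.9]
grip_width: 0.005
grip_force: 0.8
```

arm_command --targets '[{"x":0,"y":0,"z":1.5,"roll":0},{"x":0,"y":0,"z":1.5,"roll":0},{"x":0,"y":0,"z":0,"roll":0}]'

```text
time_s: 25.2
position: [0.5728, 0.1053, 0.0679]
tool_rot: [-1.414, 2.805, -0.001]
ft_force: [-8.1, -1.9, 19.5]
grip_width: 0.003
grip_force: 9.6
```

Hard stop at 68 mm with 19 N: locked. Lift away and check.

arm_command --targets '[{"x":0,"y":0,"z":-20,"roll":0},{"x":0,"y":0,"z":-50,"roll":0},{"x":0,"y":0,"z":-60,"roll":0},{"x":0,"y":0,"z":-60,"roll":0},{"x":0,"y":0,"z":0,"roll":0}]'

```text
time_s: 25.82
position: [0.5757, 0.1059, 0.2626]
tool_rot: [-1.409, 2.795, -0.007]
ft_force: [0.5, -0.6, -0.5]
grip_width: 0.006
grip_force: 0.0
```

arm_command --targets '[{"x":0,"y":0,"z":0,"roll":0},{"x":0,"y":0,"z":0,"roll":0}]'

```text
time_s: 26.08
position: [0.5711, 0.1055, 0.2529]
tool_rot: [1.413, -2.802, -0.003]
ft_force: [-0.7, -0.6, -0.3]
grip_width: 0.006
grip_force: 0.0
```

```bash
python3 -c "
from h import *
np.set_printoptions(precision=3,suppress=True)
rep()
c=cam('scene');P=cloud(c)
for u,v in ((346,259),(322,260)): print(P[v-3:v+3,u-2:u+3,2])
a=cv2.imread('pics/scene1.png')
d=cv2.absdiff(a,c['image'])[180:360,200:420].max(2)
e=np.hstack([cv2.resize(x[225:345,200:420],None,fx=3.6,fy=3.6,interpolation=cv2.INTER_CUBIC)[:, :399+390] for x in (c['image'],)])
cv2.imwrite('pics/final.png',e);print(e.shape)
"
```

```text
sc [11.8 -0.9] z 252.9 yaw -126.49 tilt [-0.004 -0.    -1.   ] q [ 0.05  0.1   1.61  0.    1.44 -2.46] F [-0.7 -0.6 -0.3] t 26.075
[[0.072 0.075 0.071 0.071 0.071]
 [0.071 0.071 0.07  0.071 0.07 ]
 [0.07  0.068 0.072 0.069 0.067]
 [0.07  0.071 0.068 0.071 0.074]
 [0.069 0.07  0.069 0.07  0.073]
 [0.07  0.067 0.071 0.074 0.07 ]]
[[0.074 0.077 0.075 0.074 0.076]
 [0.075 0.073 0.075 0.074 0.076]
 [0.079 0.077 0.078 0.078 0.077]
 [0.076 0.077 0.078 0.073 0.075]
 [0.075 0.074 0.075 0.074 0.077]
 [0.076 0.074 0.073 0.075 0.075]]
(432, 789, 3)
```

View pics/final.png

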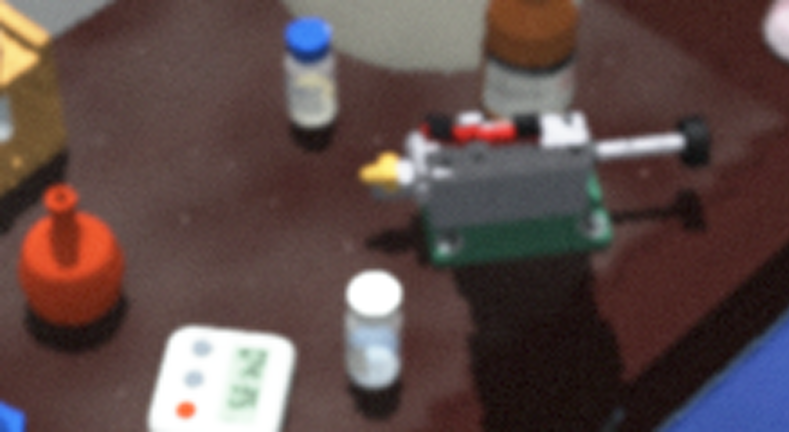

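The gold point is out at (380,172), the rocker lies level (pads at about 75 and 70 mm), and vials, timer, bulb and bottle stand in place. Hand in.

```bash
python3 -c "
from rig import manip
print(manip.close_job())"
```

```text
the job is handed in; nothing more can be done
None
```

The job is handed in: the bar is turned end for end, home with its gold point facing out, and locked by the rocker. I drew it out with the gripper instead of using the knob, and the final picture shows the vials, timer, bulb and bottle where they were.

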